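Release and slide off the filter box lid

ROBOT

A 6-joint arm with a two-finger parallel gripper is mounted at the origin on the work surface; the furniture and walls round the work are solid. World frame = base frame: x ahead of the robot, y to its left, z up, the work surface at z = 0. Lengths are in m, angles in rad, forces in N, time in s.
With the tool pointing down it reaches from about 0.3 to 0.85 m from the base axis. Payload 5.4 kg.
Tool frame: the origin (TCP) lies midway between the tips of the shut fingers; the grasp point (between the pads) lies grasp_offset behind it (grasp_offset is the distance from the TCP to the grasp point, in m); z points along the fingers, x is the direction in which the jaws open and shut, and the axes are right-handed (so a half turn about z gives the same grasp; the last joint's range is limited). The gripper opens to 85 mm and grips with 20 to 120 N. Pads are 22 mm wide; open, the fingers measure 114 mm over their backs; the gripper's body (76 mm by 85 mm) begins 54 mm behind the grasp point. The pads swing forward as they close: fully open they stand 13 mm farther back than shut.
Start: joints at [-1.319, 0.158, 1.597, -0, 1.386, -0.21], TCP at [0.256, -0.515, 0.231] pointing down, gripper open.
Joint ranges: [-2.91, 2.91], [-0.94, 2.29], [0.18, 2.7], [-1.29, 4.43], [0.17, 2.64], [-3, 3]. Speed limits (rad/s): [2.57, 2.57, 3.14, 3.14, 3.14, 3.14].

INTERFACE

Orientations are given as a 3x3 rotation matrix whose columns are the frame's x, y, z axes.
In Python, from cell import get_obs, snapshot, camera_model, finish_job, grasp_offset gives the robot as it stands.
- The arm moves only by the tool move_arm, never from a script. Its argument "deltas" is text: rows parted by semicolons, each of 7 numbers parted by spaces: the closure, from 0 (fully open) to 1 (shut), then the shift along the tool's x, y, z in cm, then the turn, a rotation vector about the tool's x, y, z in rad. In form: grip tx ty tz wx wy wz; .... A call has 1 to 8 rows; each row shifts and turns the pose as measured when the row begins, along the tool's axes as they then stand; what a row does not reach is not made up. A row lasts 1/12 s, in which the tool goes at most 41.7 mm and 7.16 degrees, less where a joint would pass 70% of its speed; a pose out of reach is approached as far as the arm can. A call with a gripper value outside its range is refused whole. The fingers move at their own pace and stop on an object; "newtons" is the grip in N (left out, the last holds). Time passes only in rows, so rows that do not move let the fingers close. It gives the time, the measured TCP pose, the force and the opening at its end, in the units of the state.
- get_obs(): the state, without advancing time (a new reading comes with each control period).
- snapshot(name): name is "side" or "top" or "wrist"; returns the picture (420x560x3 uint8, blue, green, red); there is no depth.
- camera_model(name): a dict with "K" (3x3 intrinsics, pixels), "extrinsics" (4x4, takes a point from camera to world coordinates). Camera axes: x right, y up, looking along -z (the intrinsics and any distortion apply to the point x, -y, -z); pixel columns grow to the right and rows downward; lengths in m; the calibration is good to about 2 mm. The wrist camera is an equidistant fisheye: a pixel r from the principal point sees the ray r / f radians off the axis. A picture is of the moment at which its call begins: read the wrist's pose just before it. camera_model takes no time and is no camera call; for the wrist camera it gives the pose at the moment of the call.
- finish_job(): hands the job in, once; it reports no verdict.
The state is a dict: "time_s": time; "q": joint angles; "qvel": joint speeds; "joint_torque": joint torques, N m; "position": TCP position; "ee_rot": TCP orientation; "wrist_force": force on the tool from outside, world axes, zero at the start; "torque": the same for the moment, N m; "grip_width": opening from 0.0 (shut) to 1.0 (fully open).
Only numpy, scipy, OpenCV 4.12 (cv2) and the standard library are available. Lean on these libraries where they do the work, as an engineer would, in place of code of your own. Each camera call takes 0.05 s, during which the arm holds its last target.

TASK

Open the filter box, the one with the slotted lid, for a filter change: with the fingertips press its snap tab down until the lid springs free, then push the lid along its guides until all of it, tail included, is off its seat and lies flat in the tray behind. Do not lift the lid. Leave the terminal box with the plain lid shut, and do not disturb the things lying about.

Things in the scene. Friction and masses are not known exactly. Their poses are not given: they have to be found in the camera images.
- filter_box: Grey box with a paper filter under a slotted lid. Fixed, 264 x 96 mm, 58 mm high at most. Origin on the bench under the middle of its seat, z up, x = the way its lid slides off. Along x: tab, seat, tray. The terminal box is alike but for its lid; they may swap places.
- filter_seat (a point): Middle of the filter box's seat surface, 32 mm up. Seat: box x -38 to +38 mm, with a rail each side whose lips (top 49.5 mm up, 58 mm clear between) hold the lid down. Before it stand two spring housings (x -64 to -46, y 17 to 37 mm each side, 47 mm high) and two cheeks beside the tab (x -109 to -38, 30 mm high).
- filter_tray (a point): Middle of the filter box's tray floor, 31 mm up, open above, no rails. Tray: box x +38 to +151 mm, 90 mm wide inside, curbs 39 mm high, closed by an end stop 58 mm high whose inner face is at x +151. The lid meets the stop when its origin is 113 mm from the seat's middle; it is wholly off the seat from 92 mm on.
- filter_tab (a joint): Press tab of the filter box, a slide: 0 = out, up to 0.008 m = fully down (-z). Its spring and the hook's friction need about 2 N to start and about 7 N at most. Pressed more than 5.5 mm it frees the hook; it springs up again when let go. Two spring pins then push the lid about 15 mm towards the tray, past the tab, so it stays free.
- filter_tab_top (a point): Centre of the top face of the filter box's black press tab: 22 x 22 mm, 46 mm above the bench when out, 92 mm from the seat's middle towards the box's -x.
- filter_lid: Slotted lid of the filter box, grey, four slots in its +x half. Plate 76 (x) x 64 x 12 mm, about 90 g, loose. Origin: middle of its underside; x, y as its box's; seated at x = y = 0, z = 32 mm of the box. Push rib on top at x = -12 to -6 mm, 44 mm wide, to 31 mm over the underside; 18 mm wide hooked tail to x = -54 mm. Freed, it slides with about 1 N.
- filter_lid_rib (a point): On the slotted lid's push rib: middle of the rib's -x face, 22 mm above the lid's underside (rib face spans 12 to 31 mm above it). Push here along the box's +x.
- filter_lid_tail (a point): End of the slotted lid's tail (rearmost point of the lid, 54 mm behind its origin).
- terminal_box: Terminal box, grey, same size and form as the filter box, with the plain lid; to be left shut. Fixed. Same frame and measures as the filter box.
- terminal_tab (a joint): Press tab of the terminal box, a slide: 0 = out, up to 0.008 m = fully down (-z). Its spring and the hook's friction need about 2 N to start and about 7 N at most. Pressed more than 5.5 mm it frees the hook; it springs up again when let go. To be left alone.
- terminal_lid: Plain lid of the terminal box, without slots. To stay seated. Plate 76 (x) x 64 x 12 mm, about 90 g, loose. Origin: middle of its underside; x, y as its box's; seated at x = y = 0, z = 32 mm of the box. Push rib on top at x = -12 to -6 mm, 44 mm wide, to 31 mm over the underside; 18 mm wide hooked tail to x = -54 mm.
- oil_bottle: Squeeze bottle with a red nozzle, standing at the back, 52 mm thick, 140 mm high; origin under its middle. Leave it.
- cleco_4: Black spring sheet holder lying on the bench, 65 mm long, 12 mm thick; origin at its underside. Leave it.
- angle_1: Small drilled aluminium angle clip, 52 x 31 x 25 mm; origin at its underside. Leave it.
- punch: Steel centre punch lying on the bench, 108 mm long, 12 mm thick; origin at its underside. Leave it.
- deburrer: Deburring tool with a blue handle lying on the bench, 126 mm long, 15 mm thick; origin at its underside. Leave it.
There are look-alikes about, which are no part of the job. Leave any green or pink look-alike of the filter_lid alone.

How it is judged:
On the way, in this order (a step that is already met when the one before it is completed fails the run):
1. the filter box's tab is pressed in by the fingers, far enough to free the lid (value of joint filter_tab above 0.005 m and contact force between the fingers and filter_tab above 0.5 N), for 0.02 s.
2. the fingers push the freed lid along its guides (x of filter_lid in the frame of filter_box above 0.03 m and contact force between the fingers and filter_lid above 0.1 N), for 0.02 s.
At the end, for the whole second after the job is handed in: The slotted lid lies at rest in the filter box's tray: tail end past the seat's end (at least 38 mm beyond the seat's middle), lid flat within 0.06 rad and on the tray within 5 mm; the filter tab is out again; the plain lid is within 4 mm of its seated place and its tab is out (x of filter_lid_tail in the frame of filter_box above 0.038 m and x of filter_lid in the frame of filter_box between 0.085 and 0.12 m and y of filter_lid in the frame of filter_box between -0.03 and 0.03 m and z of filter_lid in the frame of filter_box between 0.027 and 0.036 m and angle between filter_lid's own z axis and vertical below 0.06 rad and linear speed of filter_lid below 0.01 m/s and value of joint each of filter_tab, terminal_tab below 0.002 m and x of terminal_lid in the frame of terminal_box between -0.004 and 0.004 m); the robot touches nothing.
It fails at once if the slotted lid is lifted more than 10 mm or tipped more than 0.2 rad (z of filter_lid in the frame of filter_box above 0.042 m or angle between filter_lid's own z axis and vertical above 0.2 rad).
It fails at once if the terminal box's tab is pressed more than 4 mm or its plain lid moved more than 6 mm (value of joint terminal_tab above 0.004 m or x of terminal_lid in the frame of terminal_box above 0.006 m or z of terminal_lid in the frame of terminal_box above 0.042 m).
It fails at once if a bystander is moved more than 30 mm (distance of any of oil_bottle, cleco_4, angle_1, punch, deburrer from where it was at the start of the episode above 0.03 m).
It fails at once if the oil bottle is tipped (angle between oil_bottle's own z axis and vertical above 0.4 rad).
It also fails if it takes over 38 s, if anything falls off the work surface, if the arm or the gripper's body presses on something with over 40 N, if the wrist force passes 120 N, or if a joint passes its speed limit or range.

## Working session

There is one attempt and no reset: what is moved stays moved. The work goes in short steps, Python scripts to look and compute and a tool call to move; the robot and the scene stay as the last step left them, time stands still between calls to the robot, and variables do not carry over. Pictures are saved under pics/ and viewed, and the job is handed in when it is done.

Besides the shell and the picture viewer there is one more tool, called after "Request:" as name(argument=value, ...), one argument or row to a line, values as JSON. move_arm: Moves the arm, as the interface text tells. Its arguments: {"type":"object","properties":{"deltas":{"type":"string"},"newtons":{"type":"number"}},"required":["deltas"]}

```bash
ls; mkdir -p pics
python3 - <<'E'
from cell import *
import cv2
o=get_obs(); print({k:(v if not hasattr(v,'round') else v) for k,v in o.items()}); print(grasp_offset)
for n in ["side","top","wrist"]:
    m=camera_model(n); print(n,m)
    cv2.imwrite(f"pics/{n}0.png",snapshot(n))
E
```

```text
pics
{'time_s': 0.0, 'q': array([-1.31907474e+00,  1.59051179e-01,  1.59826679e+00,  2.86014354e-05,
        1.38622544e+00, -2.10081361e-01]), 'qvel': array([ 0.00090678,  0.00027581,  0.00062666, -0.00128857,  0.00091923,
       -0.00099853]), 'joint_torque': array([ 1.81123924e-04, -3.96008956e+01, -3.31423724e+01, -1.65983320e-04,
        8.55523656e-03, -2.45082606e-05]), 'position': array([ 0.25603924, -0.51415562,  0.23029842]), 'ee_rot': array([[ 4.45557758e-01, -8.95253078e-01, -4.58647723e-04],
       [-8.95251175e-01, -4.45557783e-01,  1.89627803e-03],
       [-1.90200281e-03, -4.34296476e-04, -9.99998097e-01]]), 'wrist_force': array([-0.38419515, -0.17232077, -0.3202913 ]), 'torque': array([-0.02082963, -0.07207559,  0.0031002 ]), 'grip_width': 1.0042805695034953}
0.0187
side {'K': array([[463.78389687,   0.        , 282.32556173],
       [  0.        , 463.78389687, 198.21717726],
       [  0.        ,   0.        ,   1.        ]]), 'extrinsics': array([[-0.98444025,  0.12725274, -0.12117814,  0.41474283],
       [-0.1743742 , -0.62227855,  0.76312715,  0.8932138 ],
    
[... 271 characters left out ...]
.        ]]), 'extrinsics': array([[ 0.00519813,  0.99434935, -0.10602995,  0.44716953],
       [-0.99990042,  0.00377726, -0.01359703, -0.08042212],
       [-0.0131197 ,  0.10609007,  0.99426997,  1.22641564],
       [ 0.        ,  0.        ,  0.        ,  1.        ]])}
wrist {'K': array([[325.1922621 ,   0.        , 274.05109829],
       [  0.        , 325.1922621 , 211.12926739],
       [  0.        ,   0.        ,   1.        ]]), 'extrinsics': array([[ 0.44547987,  0.85897727,  0.25239993,  0.32067294],
       [-0.89528985,  0.42802006,  0.12351074, -0.48328976],
       [-0.00193931, -0.28099264,  0.95970796,  0.37277017],
       [ 0.        ,  0.        ,  0.        ,  1.        ]])}
```

View pics/top0.png

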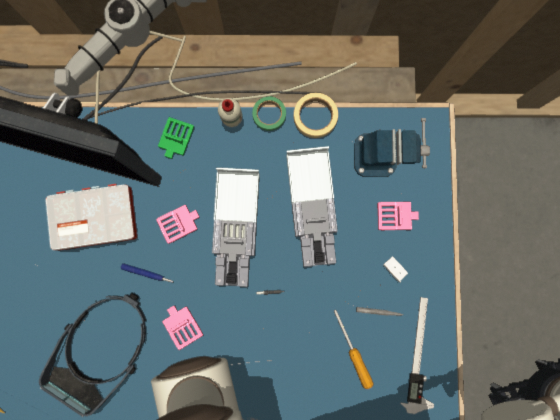

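View pics/side0.png

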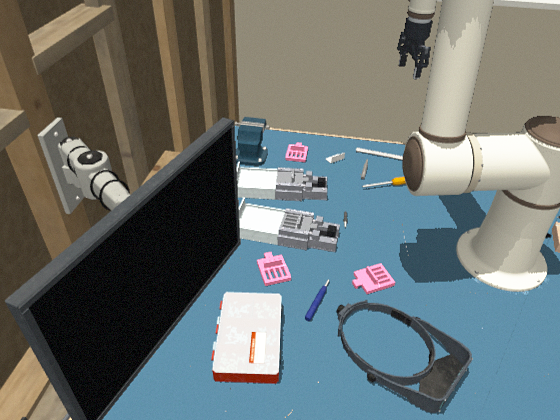

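View pics/wrist0.png

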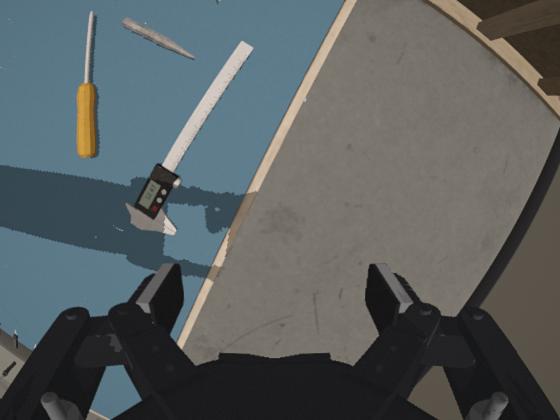

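The slotted lid is on the left box in the top view, at about (235,235). I'll enlarge it to pick exact points.

Run:
```python
import cv2
im=cv2.imread("pics/top0.png")
cv2.imwrite("pics/topz.png",cv2.resize(im[160:295,195:285],None,fx=4.4,fy=4.4,interpolation=cv2.INTER_CUBIC))
im=cv2.imread("pics/side0.png")
cv2.imwrite("pics/sidez.png",cv2.resize(im[150:260,225:365],None,fx=5,fy=5,interpolation=cv2.INTER_CUBIC))
```

```text
(no output)
```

View pics/topz.png

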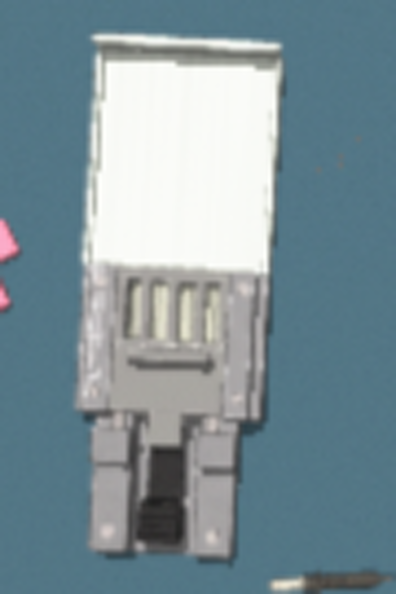

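View pics/sidez.png

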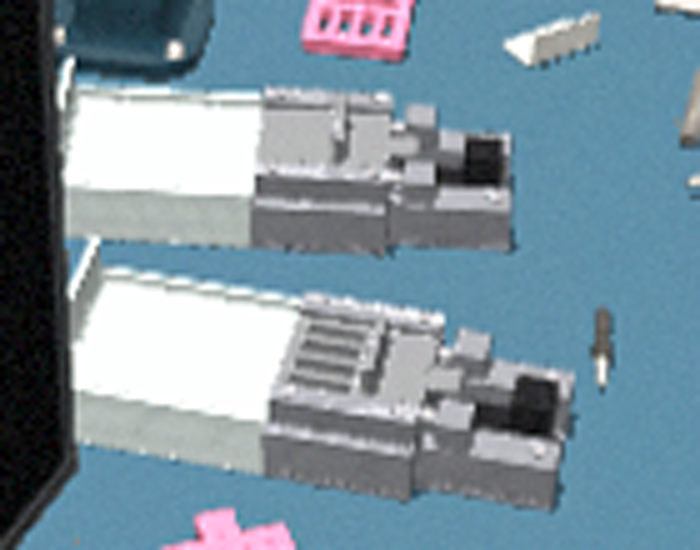

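```bash
cat > h.py <<'E'
import numpy as np, cv2
from cell import *
def proj(n,P,m=None):
    m=m or camera_model(n);E=m["extrinsics"];K=m["K"]
    c=(np.atleast_2d(P)-E[:3,3])@E[:3,:3]
    c=c*[1,-1,-1]
    if n=="wrist":
        r=np.hypot(c[:,0],c[:,1]);th=np.arctan2(r,c[:,2]);d=c[:,:2]/r[:,None]*th[:,None]
    else: d=c[:,:2]/c[:,2:]
    return d*[K[0,0],K[1,1]]+K[:2,2]
def box(p,B):
    B=np.atleast_2d(B)/1000.;c,s=np.cos(p[2]),np.sin(p[2])
    return np.c_[p[0]+c*B[:,0]-s*B[:,1],p[1]+s*B[:,0]+c*B[:,1],B[:,2]]
E
python3 - <<'E'
from h import *
from scipy.optimize import least_squares
z=lambda u,v:((u+.5)/4.4-.5+195,(v+.5)/4.4-.5+160)
s=lambda u,v:((u+.5)/5-.5+225,(v+.5)/5-.5+150)
T=[((155,48,58),z(94,36)),((155,-48,58),z(281,43)),((-92,0,46),z(161,520)),((38,48,49.5),z(88,262)),((38,-48,49.5),z(268,273)),((-54,0,40),z(165,443)),((-38,32,44),z(110,407)),]
S=[((155,-48,58),s(97,238)),((-103,-11,46),s(557,378)),((-109,37,30),s(557,455))]
mt,ms=camera_model("top"),camera_model("side")
tb=np.array([a for a,_ in T]);tp=np.array([b for _,b in T]);sb=np.array([a for a,_ in S]);sp=np.array([b for _,b in S])
f=lambda p:np.r_[(proj("top",box(p,tb),mt)-tp).ravel(),(proj("side",box(p,sb),ms)-sp).ravel()]
r=least_squares(f,[.42,0,0],loss='soft_l1');print(r.x);print(f(r.x).reshape(-1,2).round(1))
for k in [(tb,tp,mt,"top"),(sb,sp,ms,"side")]:
  q=least_squares(lambda p:(proj(k[3],box(p,k[0]),k[2])-k[1]).ravel(),[.42,0,0],loss='soft_l1').x;print(k[3],q,box(q,[[-92,0,46],[-12,0,54]]))
p=r.x;print(box(p,[[-92,0,46],[-12,0,54],[113,0,32]]))
L=[[a,b,58] for a,b in((155,48),(155,-48))]
for n,off,kk,pic in(("top",(195,160),4.4,"topz"),("side",(225,150),5,"sidez")):
  im=cv2.imread(f"pics/{pic}.png")
  for Q in [[(155,48,58),(155,-48,58),(151,-48,58),(151,48,58)],[(-103,11,46),(-81,11,46),(-81,-11,46),(-103,-11,46)],[(-109,48,0),(155,48,0),(155,-48,0),(-109,-48,0)],[(-12,22,63),(-6,22,63),(-6,-22,63),(-12,-22,63)],[(-64,17,47),(-46,17,47),(-46,37,47),(-64,37,47)],[(-64,-17,47),(-46,-17,47),(-46,-37,47),(-64,-37,47)]]:
    uv=((proj(n,box(p,Q))-off+.5)*kk-.5)
    cv2.polylines(im,[uv.round().astype(int)],True,(0,0,255),1)
  cv2.imwrite(f"pics/{pic}_o.png",im)
E
```

```text
[ 0.51573958  0.01774242 -0.0459216 ]
[[ 0.2 -0.7]
 [ 0.1 -0.3]
 [ 0.2  0.2]
 [-1.2 -0.3]
 [ 0.4 -0.7]
 [ 0.5  0.6]
 [-0.9  0.9]
 [-0.8 -0.9]
 [ 1.  -0.6]
 [ 0.2  1.9]]
top [ 0.51560318  0.01774929 -0.04650873] [[0.42370266 0.02202655 0.046     ]
 [0.50361615 0.01830719 0.054     ]]
side [ 0.51624635  0.0178822  -0.04105649] [[0.42432388 0.02165834 0.046     ]
 [0.50425646 0.01837474 0.054     ]]
[[0.42383656 0.02196572 0.046     ]
 [0.50375223 0.01829329 0.054     ]
 [0.62862045 0.0125551  0.032     ]]
```

View pics/topz_o.png

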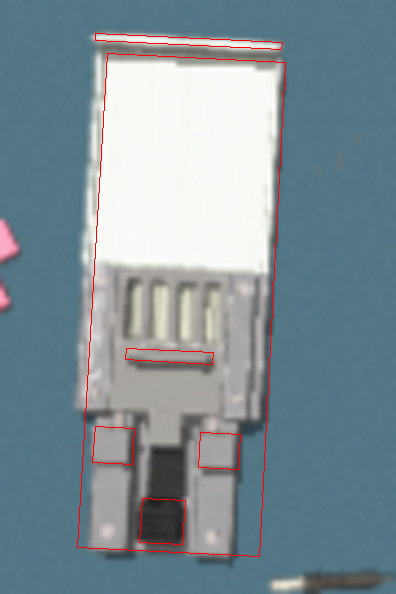

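View pics/sidez_o.png

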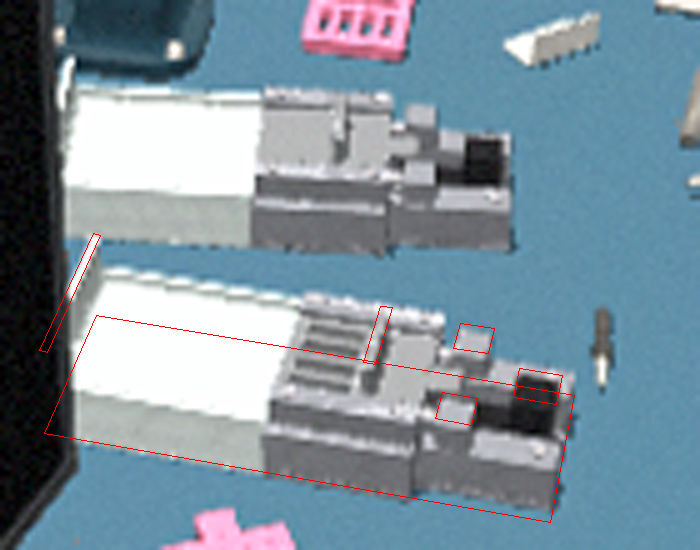

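Request:
move_arm(
  deltas="1 0 0 0 0 0 0.102; 1 0 0 0 0 0 0.102; 1 0 0 0 0 0 0.102; 1 0 0 0 0 0 0.102; 1 0 0 0 0 0 0.1",
  newtons=60,
)

```text
time_s: 0.57
position: [0.2557, -0.513, 0.2282]
ee_rot: [[-0.067, -0.998, -0.001], [-0.998, 0.067, 0.006], [-0.006, 0.002, -1.0]]
wrist_force: [-0.4, 0.1, -0.6]
grip_width: 0.301
```

```bash
cat > rel.py <<'E'
import sys
from h import *
P=np.array([0.51574,0.01774,-0.0459])
o=get_obs();R=o["ee_rot"];p=o["position"]
# desired axes: x=-box y, y=-box x, z down
c,s=np.cos(P[2]),np.sin(P[2])
X=np.array([s,-c,0]);Z=np.array([0,0,-1.]);D=np.c_[X,np.cross(Z,X),Z]
from scipy.spatial.transform import Rotation as Ro
print("t",o["time_s"],"pos",p.round(4),"box",(np.r_[(D.T@(p-[P[0],P[1],0]))]*1000).round(1)*[-1,-1,-1], "[y? , x, z]")
print("rotvec tool",Ro.from_matrix(R.T@D).as_rotvec().round(4),"F",o["wrist_force"].round(2),"grip",round(o["grip_width"],3),"q",o["q"].round(2))
if len(sys.argv)>1:
    t=box(P,[[float(a) for a in sys.argv[1:4]]])[0]
    print("target",t.round(4),"tool delta cm",((R.T@(t-p))*100).round(2))
E
python3 rel.py -92 0 150
```

```text
t 0.5667 pos [ 0.2557 -0.513   0.2282] box [-542.1 -235.4  228.2] [y? , x, z]
rotvec tool [ 0.0018  0.0056 -0.0214] F [-0.41  0.06 -0.62] grip 0.301 q [-1.32  0.16  1.6   0.    1.39  0.32]
target [0.4238 0.022  0.15  ] tool delta cm [-54.46 -13.19   8.1 ]
```

Request:
move_arm(
  deltas="1 -3.7 -0.9 0 0 0.005 -0.02; 1 -3.7 -0.9 0.2 0 0 0; 1 -3.7 -0.9 0.2 0 0 0; 1 -3.7 -0.9 0.2 0 0 0; 1 -3.7 -0.9 0.2 0 0 0; 1 -3.7 -0.9 0.2 0 0 0; 1 -3.7 -0.9 0.2 0 0 0; 1 -3.7 -0.9 0.2 0 0 0",
)

```text
time_s: 1.23
position: [0.3432, -0.2148, 0.2096]
ee_rot: [[-0.064, -0.998, -0.004], [-0.998, 0.064, 0.003], [-0.003, 0.004, -1.0]]
wrist_force: [1.2, -0.3, 0.2]
grip_width: -0.001
```

```bash
python3 rel.py -92 0 150
```

```text
t 1.2333 pos [ 0.3432 -0.2148  0.2096] box [-240.2 -161.7  209.6] [y? , x, z]
rotvec tool [ 0.0041  0.0032 -0.0183] F [ 1.16 -0.28  0.24] grip -0.001 q [-0.86 -0.29  2.07 -0.    1.37  0.78]
target [0.4238 0.022  0.15  ] tool delta cm [-24.13  -6.55   6.01]
```

Request:
move_arm(
  deltas="1 -3.6 -0.9 0.6 0.004 0.003 -0.018; 1 -3.6 -0.9 0.6 0 0 0; 1 -3.6 -0.9 0.6 0 0 0; 1 -3.6 -0.9 0.6 0 0 0; 1 -3.6 -0.9 0.6 0 0 0; 1 -3 -0.8 0.6 0 0 0; 1 -1.5 -0.5 0.6 0 0 0; 1 0 0 0 0 0 0",
)

```text
time_s: 1.9
position: [0.4122, 0.0247, 0.165]
ee_rot: [[-0.04, -0.999, 0.002], [-0.999, 0.04, 0.001], [-0.001, -0.002, -1.0]]
wrist_force: [0.8, -0.5, -0.2]
grip_width: -0.001
```

```bash
python3 rel.py -92 0 80
```

```text
t 1.9 pos [0.4122 0.0247 0.165 ] box [   2.2 -103.8  165. ] [y? , x, z]
rotvec tool [-0.0024  0.0006  0.0061] F [ 0.77 -0.47 -0.19] grip -0.001 q [-0.24 -0.22  2.1   0.    1.26  1.37]
target [0.4238 0.022  0.08  ] tool delta cm [ 0.23 -1.15  8.5 ]
```

Request:
move_arm(
  deltas="1 0.2 -1.1 2 0 0 0.006; 1 0 0 2 0 0 0; 1 0 0 2 0 0 0; 1 0 0 1.5 0 0 0; 1 0 0 0 0 0 0; 1 0 0 0 0 0 0",
)

```text
time_s: 2.4
position: [0.4242, 0.0202, 0.0888]
ee_rot: [[-0.043, -0.999, 0.004], [-0.999, 0.043, -0.002], [0.002, -0.004, -1.0]]
wrist_force: [0.3, 0.1, 0.7]
grip_width: 0.002
```

```bash
python3 rel.py -92 0 46
python3 - <<'E'
from h import *
im=snapshot("wrist");cv2.imwrite("pics/w1.png",im)
m=snapshot("top");cv2.imwrite("pics/t1.png",cv2.resize(m[160:295,195:285],None,fx=4.4,fy=4.4))
m=snapshot("side");cv2.imwrite("pics/s1.png",cv2.resize(m[130:260,225:385],None,fx=4.5,fy=4.5))
E
```

```text
t 2.4 pos [0.4242 0.0202 0.0888] box [ -1.7 -91.6  88.8] [y? , x, z]
rotvec tool [-0.0042 -0.0017  0.0033] F [0.34 0.12 0.7 ] grip 0.002 q [-0.24 -0.07  2.14 -0.    1.07  1.38]
target [0.4238 0.022  0.046 ] tool delta cm [-0.18  0.06  4.28]
```

View pics/w1.png

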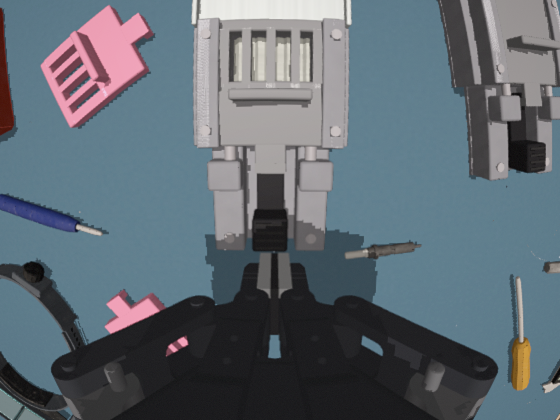

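View pics/s1.png

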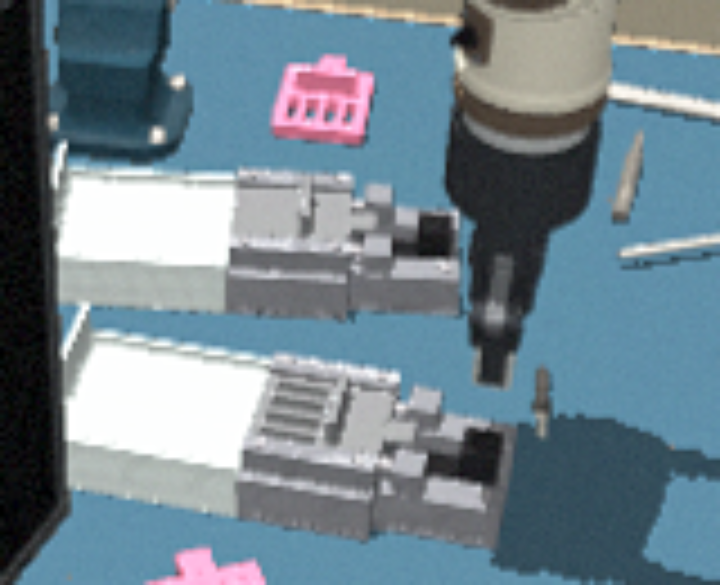

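Run:
```python
from h import *
P=np.array([0.51574,0.01774,-0.0459])
im=cv2.imread("pics/w1.png")
for Q in [[(-103,11,46),(-81,11,46),(-81,-11,46),(-103,-11,46)],[(-12,22,63),(-6,22,63),(-6,-22,63),(-12,-22,63)],[(-64,17,47),(-46,17,47),(-46,37,47),(-64,37,47)]]:
    cv2.polylines(im,[proj("wrist",box(P,Q)).round().astype(int)],True,(0,0,255),1)
cv2.imwrite("pics/w1o.png",im[0:300,150:420].repeat(2,0).repeat(2,1))
```

```text
(no output)
```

View pics/w1o.png

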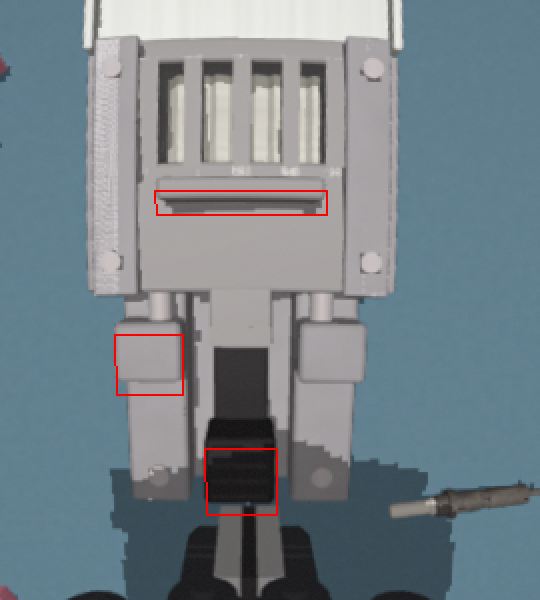

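Request:
move_arm(
  deltas="1 -0.2 -0.2 1.5 -0.004 0 0; 1 0 0 1.5 0 0 0; 1 0 0 0.5 0 0 0; 1 0 0 0 0 0 0; 1 0 0 0 0 0 0",
)

```text
time_s: 2.97
position: [0.4327, 0.0203, 0.0602]
ee_rot: [[-0.043, -0.999, 0.015], [-0.999, 0.043, -0.005], [0.005, -0.015, -1.0]]
wrist_force: [-0.7, -0.3, -0.3]
grip_width: -0.005
```

```bash
python3 rel.py -90 0 46
```

```text
t 2.9667 pos [0.4327 0.0203 0.0602] box [ -1.3 -83.1  60.2] [y? , x, z]
rotvec tool [-0.015  -0.0046  0.0028] F [-0.69 -0.32 -0.29] grip -0.005 q [-0.23 -0.    2.14 -0.    0.99  1.38]
target [0.4258 0.0219 0.046 ] tool delta cm [-0.14  0.72  1.4 ]
```

Request:
move_arm(
  deltas="1 -0.1 0.7 0.1 -0.015 -0.004 0; 1 0 0 0 0 0 0; 1 0 0 0 0 0 0",
)

```text
time_s: 3.22
position: [0.4267, 0.0213, 0.0614]
ee_rot: [[-0.043, -0.999, 0.002], [-0.999, 0.043, -0.001], [0.001, -0.002, -1.0]]
wrist_force: [0.5, -0.2, 0.5]
grip_width: -0.001
```

```bash
python3 rel.py -90 0 46
```

```text
t 3.2167 pos [0.4267 0.0213 0.0614] box [ -0.6 -89.1  61.4] [y? , x, z]
rotvec tool [-0.0022 -0.0009  0.0029] F [ 0.45 -0.25  0.5 ] grip -0.001 q [-0.23 -0.01  2.14 -0.    1.01  1.38]
target [0.4258 0.0219 0.046 ] tool delta cm [-0.06  0.09  1.54]
```

Request:
move_arm(
  deltas="1 0 0.2 0.6 -0.002 0 0; 1 0 0.1 0.6 -0.003 0 0; 1 0 0 0.3 -0.002 0 0; 1 0 0 0.3 0 0 0; 1 0 0 0.2 0 0 0; 1 0 0 0 0 0 0",
)

```text
time_s: 3.72
position: [0.4247, 0.0211, 0.0411]
ee_rot: [[-0.043, -0.999, -0.003], [-0.999, 0.043, -0.001], [0.002, 0.003, -1.0]]
wrist_force: [-0.2, 0.3, 3.6]
grip_width: 0.005
```

```bash
python3 rel.py -90 0 39
```

```text
t 3.7167 pos [0.4247 0.0211 0.0411] box [ -0.8 -91.1  41.1] [y? , x, z]
rotvec tool [ 0.0027 -0.0015  0.003 ] F [-0.2   0.26  3.65] grip 0.005 q [-0.23  0.03  2.15 -0.    0.96  1.38]
target [0.4258 0.0219 0.039 ] tool delta cm [-0.08 -0.11  0.21]
```

Contact on the tab at 3.6 N, about 5 mm down. I'll press a bit further.

Request:
move_arm(
  deltas="1 0 0 0.3 0 0 0; 1 0 0 0.3 0 0 0; 1 0 0 0.2 0 0 0; 1 0 0 0.1 0 0 0",
)

```text
time_s: 4.05
position: [0.4248, 0.021, 0.0374]
ee_rot: [[-0.041, -0.999, -0.01], [-0.999, 0.041, -0.001], [0.002, 0.009, -1.0]]
wrist_force: [-7.6, 1.9, 17.6]
grip_width: 0.0
```

```bash
python3 rel.py -90 0 39
python3 - <<'E'
from h import *
im=snapshot("wrist");cv2.imwrite("pics/w2.png",im)
E
```

```text
t 4.05 pos [0.4248 0.021  0.0374] box [ -0.9 -91.   37.4] [y? , x, z]
rotvec tool [ 0.0094 -0.0017  0.0049] F [-7.56  1.9  17.64] grip 0.0 q [-0.23  0.04  2.15 -0.    0.96  1.38]
target [0.4258 0.0219 0.039 ] tool delta cm [-0.09 -0.1  -0.16]
```

View pics/w2.png

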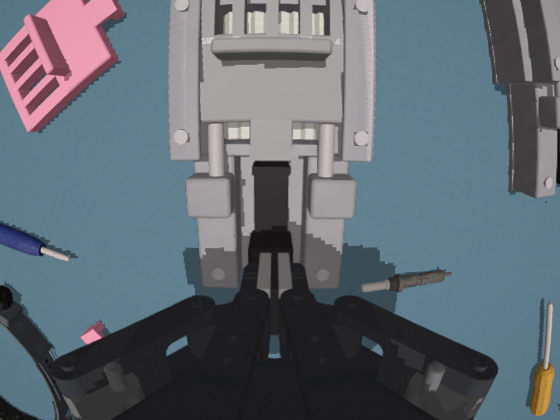

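Request:
move_arm(
  deltas="1 0 0 -1 0.005 0 0; 1 0 0 -1 0 0 0; 1 0 0 -1 0 0 0; 1 0 0 -1 0 0 0; 1 0 0 0 0 0 0; 1 0 0 0 0 0 0",
)

```text
time_s: 4.6
position: [0.4253, 0.021, 0.079]
ee_rot: [[-0.041, -0.999, -0.003], [-0.999, 0.041, -0.002], [0.002, 0.003, -1.0]]
wrist_force: [-0.1, 1.2, 0.3]
grip_width: 0.001
```

```bash
python3 rel.py -20 0 72
python3 - <<'E'
from h import *
im=snapshot("wrist");cv2.imwrite("pics/w3.png",im)
E
```

```text
t 4.6 pos [0.4253 0.021  0.079 ] box [ -0.9 -90.5  79. ] [y? , x, z]
rotvec tool [ 0.0028 -0.002   0.0049] F [-0.09  1.23  0.29] grip 0.001 q [-0.23 -0.05  2.14 -0.    1.05  1.38]
target [0.4958 0.0187 0.072 ] tool delta cm [-0.05 -7.05  0.68]
```

View pics/w3.png

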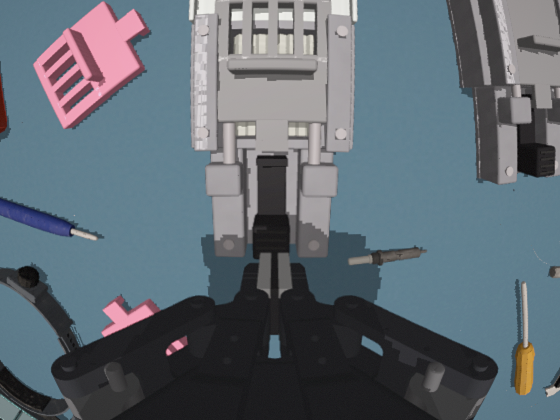

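The lid has sprung about 15 mm towards the tray and the tab is up again. Next, move behind the rib.

Request:
move_arm(
  deltas="1 0 -1.6 0.1 0.003 -0.002 0.005; 1 0 -1.6 0.1 0 0 0; 1 0 -1.6 0.1 0 0 0; 1 0 -1.4 0.1 0 0 0; 1 0 -0.8 0.1 0 0 0; 1 0 0 0 0 0 0; 1 0 0 0 0 0 0",
)

```text
time_s: 5.23
position: [0.4936, 0.0186, 0.0671]
ee_rot: [[-0.047, -0.999, -0.009], [-0.999, 0.047, 0.002], [-0.002, 0.01, -1.0]]
wrist_force: [-0.1, 0.6, -0.1]
grip_width: 0.001
```

```bash
python3 rel.py -18 0 53
python3 - <<'E'
from h import *
im=snapshot("wrist");cv2.imwrite("pics/w4.png",im)
m=snapshot("side");cv2.imwrite("pics/s4.png",cv2.resize(m[130:260,225:385],None,fx=4.5,fy=4.5))
E
```

```text
t 5.2333 pos [0.4936 0.0186 0.0671] box [ -0.1 -22.1  67.1] [y? , x, z]
rotvec tool [ 0.0096  0.0017 -0.0007] F [-0.09  0.64 -0.08] grip 0.001 q [-0.21  0.16  1.95  0.    1.04  1.41]
target [0.4978 0.0186 0.053 ] tool delta cm [-0.01 -0.43  1.4 ]
```

View pics/w4.png

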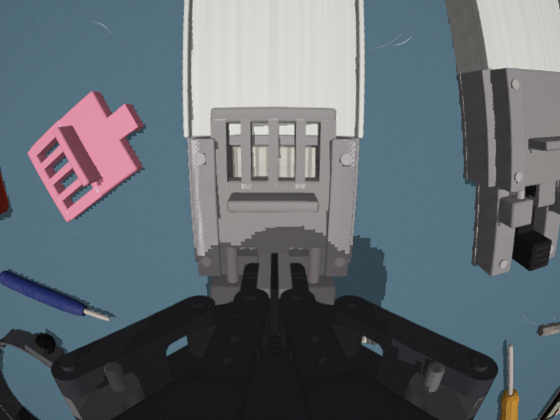

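View pics/s4.png

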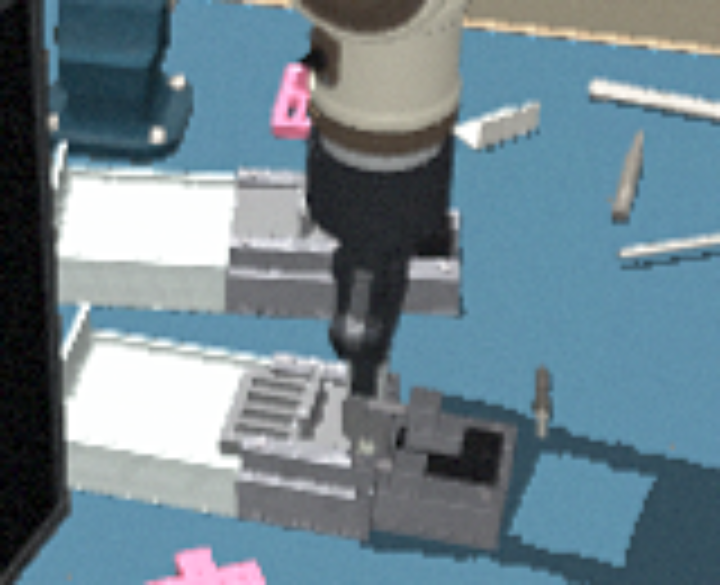

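Run:
```python
from h import *
from scipy.optimize import least_squares
mt,ms=camera_model("top"),camera_model("side")
for a,b in(((160,183),(237,120)),((157,186),(237,120)),((160,183),(243,245)),((150,165),(237,120))):
  r=least_squares(lambda P:np.r_[(proj("top",P,mt)-a).ravel(),(proj("side",P,ms)-b).ravel()],[.6,.1,.2]);print(r.x,r.fun.round(1))
```

```text
[0.60452153 0.11549525 0.37639855] [ -1.4 -12.   14.2   3.1]
[0.60090821 0.11996076 0.37883106] [ -1.5 -13.2  15.4   3.3]
[0.62290974 0.17564071 0.09555167] [ 0.3  3.1 -3.2 -0.6]
[0.61951224 0.12865622 0.38635741] [-0.5 -4.2  5.   1.1]
```

Request:
move_arm(
  deltas="1 0 0 0.7 0.009 0.002 0; 1 0 0.1 0.5 0 0 0; 1 0 0 0 0 0 0; 1 0 0 0 0 0 0",
)

```text
time_s: 5.67
position: [0.4898, 0.0191, 0.0536]
ee_rot: [[-0.047, -0.999, -0.001], [-0.999, 0.047, -0.0], [0.0, 0.001, -1.0]]
wrist_force: [-0.7, -0.3, -0.5]
grip_width: -0.002
```

```bash
python3 rel.py -18 0 53
```

```text
t 5.6667 pos [0.4898 0.0191 0.0536] box [  0.2 -26.   53.6] [y? , x, z]
rotvec tool [ 0.0009 -0.0003 -0.0007] F [-0.69 -0.31 -0.53] grip -0.002 q [-0.21  0.17  1.97 -0.    1.    1.41]
target [0.4978 0.0186 0.053 ] tool delta cm [ 0.02 -0.8   0.06]
```

Request:
move_arm(
  deltas="1 0 -0.8 0 0 0 0; 1 0 -0.8 0 0 0 0; 1 0 -0.8 0 0 0 0; 1 0 -0.8 0 0 0 0; 1 0 -0.8 0 0 0 0; 1 0 -0.8 0 0 0 0",
)

```text
time_s: 6.17
position: [0.5413, 0.0169, 0.0535]
ee_rot: [[-0.047, -0.999, -0.002], [-0.999, 0.047, -0.0], [0.0, 0.002, -1.0]]
wrist_force: [-0.7, 0.3, 0.5]
grip_width: 0.002
```

```bash
python3 rel.py 80 0 53
python3 - <<'E'
from h import *
im=snapshot("wrist");cv2.imwrite("pics/w5.png",im)
E
```

```text
t 6.1667 pos [0.5413 0.0169 0.0535] box [ 0.3 25.5 53.5] [y? , x, z]
rotvec tool [ 0.002  -0.0002 -0.0007] F [-0.74  0.3   0.54] grip 0.002 q [-0.19  0.29  1.83 -0.    1.03  1.43]
target [0.5957 0.0141 0.053 ] tool delta cm [ 0.03 -5.45  0.04]
```

View pics/w5.png

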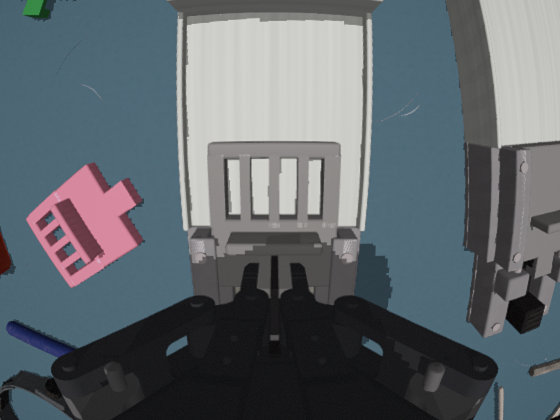

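Request:
move_arm(
  deltas="1 0 -0.8 0 0 0 0; 1 0 -0.8 0 0 0 0; 1 0 -0.8 0 0 0 0; 1 0 -0.8 0 0 0 0; 1 0 -0.7 0 0 0 0; 1 0 -0.6 0 0 0 0; 1 0 -0.4 0 0 0 0; 1 0 0 0 0 0 0",
)

```text
time_s: 6.88
position: [0.598, 0.0139, 0.0537]
ee_rot: [[-0.046, -0.999, -0.0], [-0.999, 0.046, -0.001], [0.001, 0.0, -1.0]]
wrist_force: [0.1, -0.2, -0.8]
grip_width: -0.003
```

```bash
python3 rel.py 80 0 53
python3 - <<'E'
from h import *
im=snapshot("wrist");cv2.imwrite("pics/w6.png",im)
m=snapshot("top");cv2.imwrite("pics/t6.png",cv2.resize(m[160:295,195:285],None,fx=4.4,fy=4.4))
E
```

```text
t 6.8833 pos [0.598  0.0139 0.0537] box [-0.1 82.3 53.7] [y? , x, z]
rotvec tool [ 0.0003 -0.0006 -0.0006] F [ 0.11 -0.23 -0.81] grip -0.003 q [-0.18  0.41  1.66 -0.    1.07  1.44]
target [0.5957 0.0141 0.053 ] tool delta cm [-0.01  0.23  0.07]
```

View pics/w6.png

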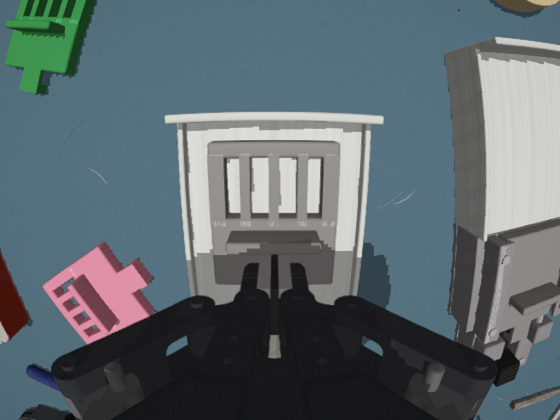

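Request:
move_arm(
  deltas="1 0 0.5 0 0 0 0; 1 0 0.5 -0.3 0 0 0; 1 0 0.5 -2 0 0 0; 1 0 0 -3 0 0 0; 1 0 1.5 -3 0 0 0; 1 0 3 -2 0 0 0; 1 0 3 -1 0 0 0; 1 0 3 0 0 0 0",
)

```text
time_s: 7.65
position: [0.4714, 0.0197, 0.1713]
ee_rot: [[-0.047, -0.999, -0.003], [-0.999, 0.047, -0.0], [0.001, 0.003, -1.0]]
wrist_force: [0.4, 0.3, -0.2]
grip_width: 0.001
```

Request:
move_arm(
  deltas="1 0 3.5 0 0 0 0; 1 0 3.5 0 0 0 0; 1 0 3.5 0 0 0 0; 1 0 3 0 0 0 0; 1 0 0 0 0 0 0; 1 0 0 0 0 0 0",
)

```text
time_s: 8.15
position: [0.3237, 0.028, 0.1701]
ee_rot: [[-0.046, -0.999, 0.003], [-0.999, 0.046, -0.003], [0.003, -0.003, -1.0]]
wrist_force: [0.5, -0.5, 0.3]
grip_width: 0.005
```

```bash
python3 rel.py
python3 - <<'E'
from h import *
P=np.array([0.51574,0.01774,-0.0459])
im=snapshot("wrist");cv2.imwrite("pics/w7.png",im)
m=snapshot("top");m2=cv2.resize(m[160:295,195:345],None,fx=4.4,fy=4.4,interpolation=cv2.INTER_CUBIC);cv2.imwrite("pics/t7.png",m2)
E
```

```text
t 8.15 pos [0.3237 0.028  0.1701] box [   1.4 -192.3  170.1] [y? , x, z]
rotvec tool [-0.0034 -0.0027  0.0001] F [ 0.51 -0.48  0.33] grip 0.005 q [-0.29 -0.54  2.32 -0.    1.36  1.33]
```

View pics/w7.png

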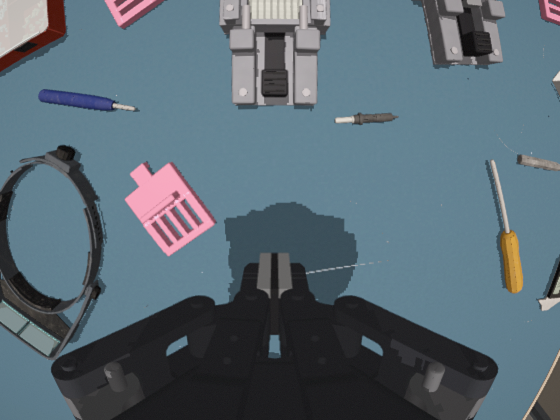

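View pics/t7.png

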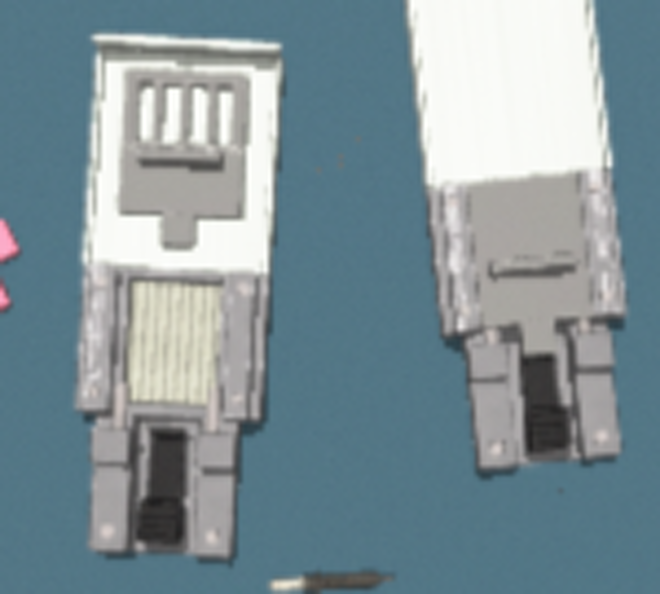

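Run:
```python
from h import *
from scipy.optimize import least_squares
P=np.array([0.51574,0.01774,-0.0459]);mt=camera_model("top")
for n,px,z in(("tail",(180,248),40),("lid front",(188,73),43)):
  a=np.array([(px[0]+.5)/4.4-.5+195,(px[1]+.5)/4.4-.5+160])
  print(n,least_squares(lambda b:(proj("top",box(P,[[b[0],b[1],z]]),mt)-a).ravel(),[60,0]).x)
print(get_obs()["qvel"].round(3)); finish_job()
```

```text
tail [47.89357012 -0.58318004]
lid front [138.9714064    0.31587664]
[ 0.001  0.052 -0.04  -0.    -0.01   0.001]
the job is handed in; nothing more can be done
```

I opened the filter box and handed the job in at about 8 s of the 38 s allowed; the hand-in reports no verdict.

- **Release:** I pressed the filter tab with the shut fingertips. The tip went about 8 mm below the tab's rest height and the wrist force reached about 18 N on the bottom stop. The lid sprang about 15 mm towards the tray.
- **Push:** I pushed the lid by its rib along the guides into the tray without lifting it, then backed the arm clear.

Last checks from the top and wrist pictures:
- **Lid position:** the tail end measured about +48 mm from the seat's middle (38 mm needed). That puts the lid's origin at about +101 to +102 mm, with a sideways error below 1 mm. It looked flat in the tray, though I did not measure its height or tilt.
- **Tabs, plain lid and loose objects:** both tabs looked up and the plain lid looked seated. The loose objects in view had not visibly moved.
- **Disagreement:** before pressing, the wrist camera put the box about 4 mm further along its x than the top and side cameras did. I allowed for this, and it had no visible effect.

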